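# Check the leaning contact gap with the green feeler gauge

### The arm

A 6-joint arm with a two-finger parallel gripper is mounted at the origin on a cart in front of the work surface, level with it; the furniture and walls round the work are solid. World frame = base frame: x ahead of the robot, y to its left, z up, the work surface at z = 0. Lengths are in m, angles in degrees, forces in N, time in s.
With the tool pointing down it reaches from about 0.35 to 0.875 m from the base axis. Payload 4.2 kg.
Tool frame: the origin (TCP) lies on the centre line of the jaws, within the pads' length; the fingertips stand tip_reach ahead of it and the grasp point (between the pads) is the TCP (tip_reach is the distance from the TCP to the fingertips, in m); z points along the fingers, y is the line along which they close (so a half turn about z gives the same grasp; the last joint's range is limited). The gripper opens to 87 mm and grips with 3 to 60 N. Pads are 19 mm wide; open, the fingers measure 117 mm over their backs; the gripper's body (75 mm by 190 mm) begins 51 mm behind the grasp point.
Start: joints at [83.801, 22.042, 0.453, 0, -68.411, -14.817], TCP at [0.224, 0.583, 0.206] pointing down, gripper open.
Joint ranges: [-179.83, 179.83], [-69.29, 118.12], [-61.27, 80.66], [-181.25, 117.63], [-171.15, -9.14], [-177.46, 177.46]. Speed limits (degrees/s): [159.86, 159.86, 180, 180, 180, 180].

### API

Orientations are given as a 3x3 rotation matrix whose columns are the frame's x, y, z axes.
In Python, from station import sense, capture, finish_job, tip_reach gives the robot as it stands.
- The arm moves only by the tool arm_command, never from a script. Its argument "deltas" is a list of rows, each a list of 7 numbers: the turn, a rotation vector about the tool's x, y, z in rad, then the shift along the tool's x, y, z in cm, then the closure, from -1 (fully open) to 1 (shut), so that 0 is half open. In form: [[rx, ry, rz, dx, dy, dz, hand], ...]. A call has 1 to 8 rows; each row is the pose to reach, as a shift and turn from the pose commanded when the call began, along the tool's axes at that moment; what a row does not reach only later rows make up. A row lasts 1/12 s, in which the tool goes at most 41.7 mm and 7.16 degrees, less where a joint would pass 70% of its speed; a pose out of reach is approached as far as the arm can. A call with a gripper value outside its range is refused whole. The fingers move at their own pace and stop on an object; the grip force is fixed at half the most. Time passes only in rows, so rows that repeat a pose let the fingers close. It gives the time, the measured TCP pose, the force, the opening and the grip force at its end, in the units of the state.
- sense(): the state, without advancing time (a new reading comes with each control period).
- capture(name): name is "side" or "top" or "wrist"; returns a dict with "pixels" (480x640x3 uint8, blue, green, red), "fovy" (degrees; the focal length in pixels is half the picture's height over the tangent of half this angle, whatever the lens; pixels are square), "cx", "cy" (the principal point, pixels), "rvec" (rotation vector, rad) and "tvec" (3), from world to camera coordinates, as OpenCV has them. Camera axes: x right, y down, z forward; pixel columns grow to the right and rows downward; lengths in m; the calibration is good to about 2 mm. The wrist camera is an equidistant fisheye: a pixel r from the principal point sees the ray r / f radians off the axis. A picture is of the moment at which its call begins. There is no depth.
- finish_job(): hands the job in; it is judged then, once.
The state is a dict: "time_s": time; "joints": joint angles; "joint_velocities": joint speeds; "effort": joint torques, N m; "tcp_pos": TCP position; "ee_rot": TCP orientation; "wrist_force": force on the tool from outside, world axes, zero at the start; "moment": the same for the moment, N m; "gripper_width": opening from 0.0 (shut) to 1.0 (fully open); "gripper_force": force on a finger pad.
Only numpy, scipy, OpenCV 4.12 (cv2) and the standard library are available. Lean on these libraries where they do the work, as an engineer would, in place of code of your own. Each camera call takes 0.05 s, during which the arm holds its last target. There are 200 camera calls.

### The job

Take the gauge with the green handle from its rack and slide its blade straight and flat into the gap between the two copper jaws of the contact head, until the black line on the blade is level with the mouth of the gap. Hold it there for about a second without forcing it, then draw it out and stand it back in the empty slot of the rack, fully home, and let go. Leave the yellow and red gauges standing in their slots.

Things in the scene. Friction and masses are not known exactly. Their poses are not given: they have to be found in the camera images.
- gauge_green: Loose steel gauge, 60 g, 115 mm, standing in a rack slot (any of the three). Origin: blade tip; z to the handle; x normal to the blade's flat; half-turn symmetric about z. Blade 4 (x) x 18 (y), z 0-60, first 5 mm 2.5 x 13; black line at z 25-27. Guard plate 22 x 36, z 60-65. Green handle 14 (x) x 26 (y), z 65-115: grip across x or y.
- gauge_yellow: Loose gauge of the same shape and frame with a yellow handle, blade 5.5 mm thick, standing in another slot. To be left standing.
- gauge_red: Loose gauge of the same shape and frame with a red handle, blade 7 mm thick, standing in another slot. To be left standing.
- gauge_slots: Fixed grey rack block 42 (x) x 145 (y) x 72 (z) mm, leaning to the robot's left. Origin: centre of its top face, 82 mm above the worktop; z out of the slots, 0.4 rad from vertical. Slots at x 0, y -50, 0, 50 mm: 9 (x) x 25 (y), 66 deep, all filled at the start. Home, a gauge's guard rests on the top face, tip at z -60, x axes parallel. Empty slot = where green was.
- contact_head: Fixed contact head: dark base plate 120 (x) x 90 (y) x 12 mm, green column leaning to its front (-x; the robot's left), grey holders, copper jaws. Origin under the plate, 5 mm in front of its centre; z up. It stands under the machine's hood, whose front plate (world x 0.37) spans y < 0.03 m from 0.6 m up; right of y -0.42 the machine is closed down to the floor.
- contact_gap: Gap between the copper jaws, part of the head. Origin: centre of its mouth, 85 mm above the worktop. z points out of the gap, leaning 0.70 rad from vertical to the head's front; x normal to the jaw faces, y level along the mouth. Gap x -4 to 4, y -15 to 15 mm (ends open), z 0 to -36, closed there by a white insulator. Jaws and holders reach x +/-34; nothing above z 0.

How it is judged (in metres and radians):
On the way:
1. the green gauge's blade is straight in the contact gap, its tip 21 to 31 mm below the mouth, for 0.8 s (z of gauge_green in the frame of contact_gap between -0.031 and -0.021 m and x of gauge_green in the frame of contact_gap between -0.004 and 0.004 m and y of gauge_green in the frame of contact_gap between -0.01 and 0.01 m and angle between the z axis of gauge_green and the z axis of contact_gap, either way round below 0.15 rad and angle between the x axis of gauge_green and the x axis of contact_gap, either way round below 0.15 rad), for 0.8 s.
At the end, for the whole second after the job is handed in: The green gauge stands in the rack's empty slot, in line with it (within 0.1 rad), its guard plate on the block (within 4 mm), at rest and released; the yellow and red gauges still stand in their own slots (z of gauge_green in the frame of gauge_slots between -0.064 and -0.056 m and x of gauge_green in the frame of gauge_slots between -0.006 and 0.006 m and y of gauge_green in the frame of gauge_slots between -0.064 and 0.064 m and angle between the z axis of gauge_green and the z axis of gauge_slots, either way round below 0.1 rad and linear speed of gauge_green below 0.02 m/s and contact force between gauge_green and the fingers below 0.1 N and distance of each of gauge_yellow, gauge_red from where it was at the start of the episode below 0.02 m and z of each of gauge_yellow, gauge_red in the frame of gauge_slots below -0.05 m); the robot touches nothing.
It fails at once if the gauge is forced against the contact head with more than 25 N (contact force between gauge_green and contact_head above 25 N).
It fails at once if the yellow or red gauge is pulled halfway out of its slot (z of any of gauge_yellow, gauge_red in the frame of gauge_slots above -0.03 m).
It also fails if it takes over 70 s, if anything falls off the work surface, if the arm or the gripper's body presses on something with over 40 N, if the wrist force passes 120 N, or if a joint passes its speed limit or range.

## Working session

There is one attempt and no reset: what is moved stays moved. The work goes in short steps, Python scripts to look and compute and a tool call to move; the robot and the scene stay as the last step left them, time stands still between calls to the robot, and variables do not carry over. Pictures are saved under pics/ and viewed, at most 10 in all, crops included, and the job is handed in when it is done.

Besides the shell and the picture viewer there is one more tool, called after "Request:" as name(argument=value, ...) on one line, values as JSON. arm_command: Moves the arm, as the interface text tells. Its arguments: {"type":"object","properties":{"deltas":{"type":"array"}},"required":["deltas"]}

```bash
mkdir -p pics; ls
python3 - <<'E'
from station import *
import cv2,numpy as np
for n in ("side","top"):
    c=capture(n); cv2.imwrite(f"pics/{n}0.png",c["pixels"])
    R=cv2.Rodrigues(np.array(c["rvec"]))[0]
    print(n,c["fovy"],c["cx"],c["cy"],-R.T@np.array(c["tvec"]).ravel(),R.round(3).tolist())
s=sense();print(s,tip_reach)
E
```

```text
pics
side 47.89751795621344 321.1241484974101 239.42266694426323 [0.24790523 0.17811748 0.77990238] [[-0.663, -0.749, -0.009], [-0.627, 0.562, -0.539], [0.409, -0.351, -0.842]]
top 48.80168541375731 322.21732079050156 238.69439468876877 [ 0.25531065 -0.1135751   0.87244097] [[-0.016, -1.0, -0.004], [-0.928, 0.017, -0.373], [0.373, -0.002, -0.928]]
{'time_s': 0.1, 'joints': array([ 8.38013685e+01,  2.20853687e+01,  3.86315024e-01, -2.28548077e-02,
       -6.84101477e+01, -1.48174411e+01]), 'joint_velocities': array([ 0.08546121, -0.12298378,  0.20483411,  0.15239161, -0.04795365,
       -0.08567933]), 'effort': array([-2.74586018e-04, -3.91689277e+01,  1.87937146e+01,  4.23188701e+00,
        1.35057134e-02, -7.03016917e-05]), 'tcp_pos': array([0.22392766, 0.58289521, 0.20457695]), 'ee_rot': array([[ 9.33427122e-01, -3.58766605e-01, -5.74527671e-04],
       [-3.58767042e-01, -9.33425289e-01, -1.85470270e-03],
       [ 1.29126733e-04,  1.93735139e-03, -9.99998115e-01]]), 'wrist_force': array([0.72481962, 0.5007758 , 0.41550741]), 'moment': array([-0.00964717,  0.02412796,  0.01078826]), 'gripper_force': 0.0, 'gripper_width': 1.0006505197688547} 0.019
```

View pics/side0.png

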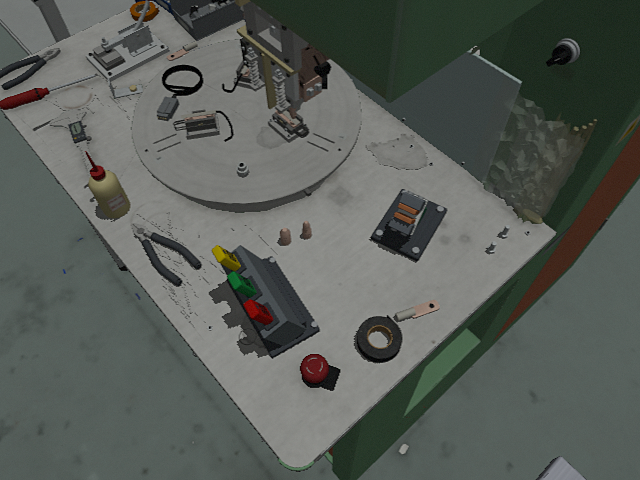

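View pics/top0.png

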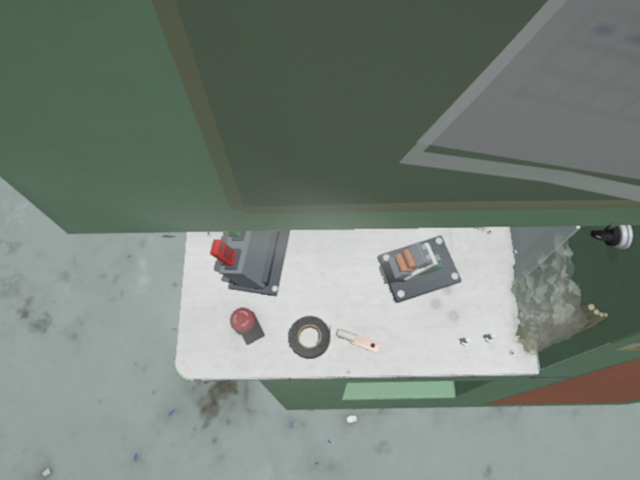

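The side picture shows the rack with yellow (226,258), green in the middle (241,285) and red (258,312). The head is at (408,225) in side and (418,265) in top. I'll enlarge these.

Run:
```python
import cv2,numpy as np
s=cv2.imread("pics/side0.png");t=cv2.imread("pics/top0.png")
r=lambda i,x,y,w,h,k:cv2.resize(i[y:y+h,x:x+w],None,fx=k,fy=k,interpolation=cv2.INTER_CUBIC)
a=r(s,205,235,120,125,4.8) #576x600
cv2.imwrite("pics/c1.png",a)
b=np.hstack([r(s,362,182,90,84,4.4),r(t,372,228,90,84,4.4)])
c=np.hstack([r(t,200,226,100,75,4.4)])
o=np.zeros((b.shape[0]+230,b.shape[1],3),np.uint8);o[:b.shape[0]]=b
c=c[:230];o[b.shape[0]:b.shape[0]+c.shape[0],:c.shape[1]]=c
print(a.shape,o.shape);cv2.imwrite("pics/c2.png",o)
```

```text
(600, 576, 3) (600, 792, 3)
```

View pics/c1.png

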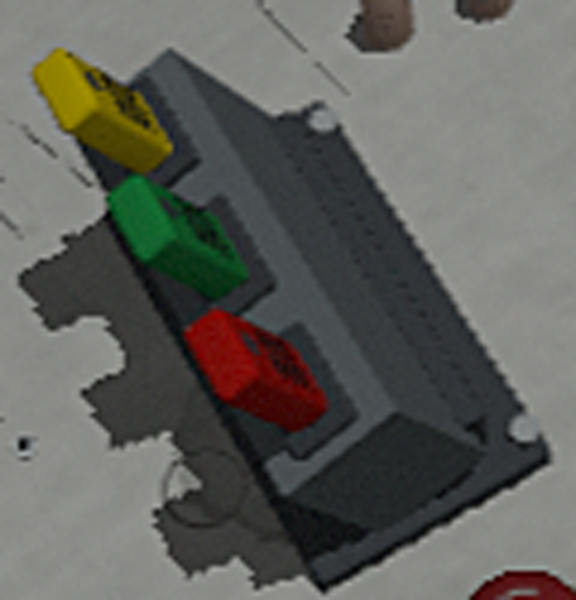

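View pics/c2.png

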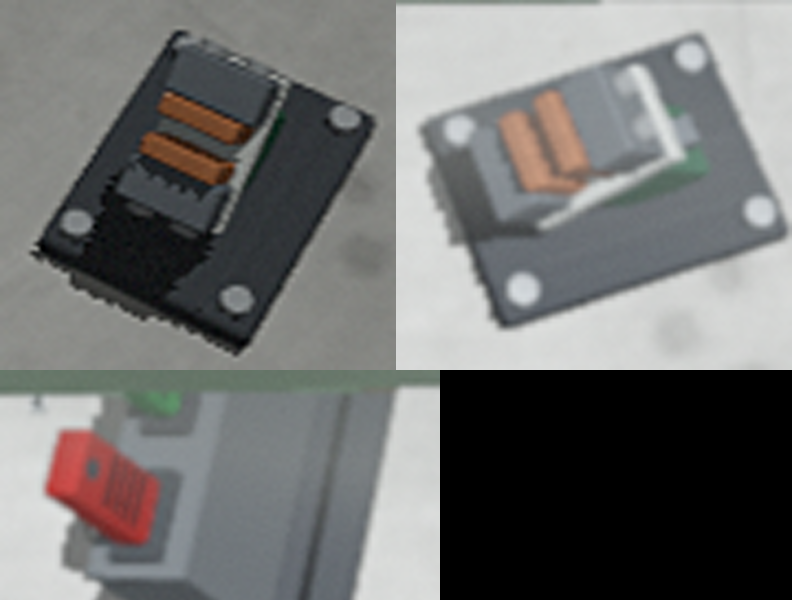

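The crops show the rack's top-face corners at c1 (170,50), (398,413) and (283,497), with green in the middle slot. c2 shows the head's plate corners and the copper gap centred at about (196,137) in the side crop. I'll fit the poses from these.

```bash
cat > h.py <<'E'
import numpy as np,cv2
from scipy.optimize import least_squares
from scipy.spatial.transform import Rotation as Ro
CAM={"side":(47.89751795621344,321.124,239.423),"top":(48.80168541375731,322.217,238.694)}
def proj(c,P):  # c = capture dict (pinhole)
    f=240/np.tan(np.radians(c["fovy"])/2)
    K=np.array([[f,0,c["cx"]],[0,f,c["cy"]],[0,0,1]])
    return cv2.projectPoints(np.atleast_2d(P).astype(float),np.array(c["rvec"]),np.array(c["tvec"]),K,None)[0][:,0]
def frame(yaw,t):
    d=np.array([np.cos(yaw),np.sin(yaw),0]);e=np.array([0,0,1.])
    z=np.sin(t)*d+np.cos(t)*e;x=np.cos(t)*d-np.sin(t)*e
    return np.c_[x,np.cross(z,x),z]
E
python3 - <<'E'
from h import *
from station import *
S=capture("side");T=capture("top")
import pickle;pickle.dump((S,T),open("cams.pkl","wb"))
u=lambda p,k,o,b=(0,0):[(p[0]-b[0]+.5)/k-.5+o[0],(p[1]-b[1]+.5)/k-.5+o[1]]
# rack
c1=lambda p:u(p,4.8,(205,235))
L=[((-21,-72.5,0),(170,50)),((-21,72.5,0),(398,413)),((21,72.5,0),(283,497)),((-11,18,5),(275,285)),((-11,68,5),(357,415)),((-11,-32,5),(200,160))]
P=np.array([l[0] for l in L])/1e3;U=np.array([c1(l[1]) for l in L])
def W(v,P,t,h): return np.array([v[0],v[1],h])+P@frame(v[2],t).T
r=least_squares(lambda v:(proj(S,W(v,P,.4,.082))-U).ravel(),[.2,.3,1.57])
print("rack",r.x,"res",r.fun.round(1))
B=W(r.x,np.array([[-.011,.032,.005],[-.021,.0725,0],[.021,.0725,0]]),.4,.082)
print("pred top c2",((proj(T,B)-[200,226])*4.4+[0,370]).round())
print("pred green handle top corners c1",((proj(S,W(r.x,np.array([[7,13,55],[7,-13,55],[-7,13,55],[-7,-13,55],[-7,13,5]])/1e3,.4,.082))-[205,235])*4.8).round().tolist())
# head plate
Ls=[((60,-45),(375,122)),((60,45),(243,343)),((-60,45),(38,246)),((-60,-45),(178,32))]
# front(-x)=+y world=image left. top view corners
Us=np.array([u(p,4.4,(362,182)) for p in [(178,32),(375,122),(243,343),(38,246)]])
Ut=np.array([u(p,4.4,(372,228),(396,0)) for p in [(705,33),(787,235),(507,325),(420,128)]])
# use d frame: d=lean dir; corners (d,e): e=ez x d
Q=np.array([[-60,-45],[-60,45],[60,45],[60,-45]])/1e3
Q=np.c_[Q,np.zeros(4)]
f=lambda v:np.r_[(proj(S,W(v,Q,0,.012))-Us).ravel(),(proj(T,W(v,Q,0,.012))-Ut).ravel()]
h=least_squares(f,[.3,-.25,1.57]);print("head",h.x,"deg",np.degrees(h.x[2]),"res",h.fun.round(1))
g=u((196.5,137.25),4.4,(362,182))
q=least_squares(lambda v:(proj(S,[v[0],v[1],.085])-g).ravel(),[.3,-.25]);print("gap",q.x, "in head frame (d,e)",frame(h.x[2],0).T@(np.r_[q.x-h.x[:2],0]))
gz=frame(h.x[2],.7)
G=np.array([[4,15,0],[4,-15,0],[-4,15,0],[-4,-15,0],[34,15,0],[34,-15,0],[-34,15,0],[-34,-15,0]])/1e3
GW=np.r_[q.x,.085]+G@gz.T
print(((proj(S,GW)-[362,182])*4.4).round().tolist());print(((proj(T,GW)-[372,228])*4.4+[396,0]).round().tolist())
print(gz.round(3).tolist(),frame(r.x[2],.4).round(3).tolist())
E
```

```text
rack [0.58942218 0.01932639 1.39333427] res [ 0.3 -0.3 -0.  -0.3  0.4  0.5 -0.1 -0.2 -0.2  0.4 -0.4 -0.1]
pred top c2 [[170. 466.]
 [176. 577.]
 [ 78. 575.]]
pred green handle top corners c1 [[137.0, 266.0], [97.0, 197.0], [175.0, 235.0], [134.0, 167.0], [255.0, 278.0]]
head [ 0.54492046 -0.27930082  1.8747441 ] deg 107.41492460556559 res [ 0.2 -0.7  1.8 -0.4  2.   0.3  0.3 -1.1 -1.7 -0.8  0.6 -0.2 -1.8  1.1
 -1.  -2.1]
gap [ 0.53352578 -0.24468868] in head frame (d,e) [0.03643591 0.00051333 0.        ]
[[228.0, 163.0], [153.0, 128.0], [238.0, 143.0], [162.0, 108.0], [193.0, 239.0], [118.0, 204.0], [273.0, 66.0], [197.0, 31.0]]
[[545.0, 183.0], [514.0, 108.0], [563.0, 173.0], [532.0, 98.0], [479.0, 219.0], [449.0, 145.0], [633.0, 135.0], [600.0, 60.0]]
[[-0.229, -0.954, -0.193], [0.73, -0.299, 0.615], [-0.644, 0.0, 0.765]] [[0.163, -0.984, 0.069], [0.907, 0.177, 0.383], [-0.389, 0.0, 0.921]]
```

```bash
cat >> h.py <<'E'
RK=dict(p=np.array([.5894,.0193,.082]),R=frame(1.3933,.4))
GP=dict(p=np.array([.5335,-.2447,.085]),R=frame(1.8747,.7))
def toolR(F): return np.c_[F["R"][:,1],-F["R"][:,0],-F["R"][:,2]]
# tool y=-frame x, tool z=-frame z, tool x = y cross z
def target(F,x,y,z): 
    R=toolR(F); R=np.c_[np.cross(R[:,1],R[:,2]),R[:,1],R[:,2]]
    return F["p"]+F["R"]@np.array([x,y,z])/1e3,R
def delta(s,p,R):
    R0=np.array(s["ee_rot"]);v=Ro.from_matrix(R0.T@R).as_rotvec();d=R0.T@(p-s["tcp_pos"])*100
    return v.round(4),d.round(2),np.degrees(np.linalg.norm(v)).round(1),np.linalg.norm(d).round(2)
E
python3 - <<'E'
from h import *
from station import *
import pickle;S,T=pickle.load(open("cams.pkl","rb"))
for n,px,h in [("ttcentre",(245,130),.03),("ttnear",(243,205),.03),("ttright",(360,120),.03),("ttleft",(133,140),.03),("col base",(290,125),.05),("bottle",(120,212),0),("column2 base",(245,80),.05),("coltop",(240,35),.3),("coltop2",(295,65),.3)]:
    q=least_squares(lambda v:(proj(S,[v[0],v[1],h])-px).ravel(),[.5,.2]);print(n,q.x.round(3))
s=sense()
print(delta(s,*target(RK,0,0,110)),target(RK,0,0,110))
E
```

```text
ttcentre [ 0.893 -0.191]
ttnear [ 0.755 -0.081]
ttright [ 0.766 -0.371]
ttleft [ 1.014 -0.019]
col base [ 0.83  -0.251]
bottle [0.909 0.081]
column2 base [ 0.984 -0.263]
coltop [ 0.81  -0.162]
coltop2 [ 0.711 -0.179]
(array([-0.3975,  0.0379, -0.1869]), array([53.53, 35.31,  2.21]), np.float64(25.3), np.float64(64.16)) (array([0.59696338, 0.06146301, 0.18331671]), array([[ 9.84288840e-01, -1.62627864e-01, -6.87579579e-02],
       [-1.76565792e-01, -9.06590058e-01, -3.83300129e-01],
       [ 6.93889390e-18,  3.89418342e-01, -9.21060994e-01]]))
```

Request:
arm_command(deltas=[[-0.01, 0, -0.005, 1.3, 0.9, 0.05, -1], [-0.03, 0.003, -0.015, 4, 2.7, 0.15, -1], [-0.06, 0.006, -0.03, 7.5, 5, 0.3, -1], [-0.09, 0.009, -0.042, 11.3, 7.5, 0.5, -1], [-0.12, 0.012, -0.055, 15, 10, 0.6, -1], [-0.15, 0.015, -0.07, 19, 12.6, 0.8, -1], [-0.175, 0.017, -0.083, 23, 15.2, 0.95, -1], [-0.2, 0.02, -0.093, 26.8, 17.7, 1.1, -1]])

```text
time_s: 0.87
tcp_pos: [0.3983, 0.3384, 0.1954]
ee_rot: [[0.963, -0.265, -0.044], [-0.268, -0.943, -0.196], [0.01, 0.201, -0.98]]
wrist_force: [0.8, 0.2, 1.1]
gripper_width: 1.0
gripper_force: 0.0
```

Run:
```python
from h import *
from station import *
s=sense();print(s["joints"].round(1),s["tcp_pos"],s["wrist_force"]);print(delta(s,*target(RK,0,0,110)))
```

```text
[ 60.3  18.   -9.4   3.5 -73.7  12.7] [0.39828708 0.33844822 0.19541659] [0.78396972 0.19437305 1.0611526 ]
(array([-0.1974,  0.0183, -0.0932]), array([26.56, 20.62,  5.73]), np.float64(12.6), np.float64(34.11))
```

Run:
```python
from h import *
R0=np.array([[ 9.33427122e-01, -3.58766605e-01, -5.74527671e-04],[-3.58767042e-01, -9.33425289e-01, -1.85470270e-03],[ 1.29126733e-04,  1.93735139e-03, -9.99998115e-01]])
p=np.array([0.22392766, 0.58289521, 0.20457695])+R0@[.268,.177,.011]
R=R0@Ro.from_rotvec([-.2,.02,-.093]).as_matrix()
print(p,delta(dict(ee_rot=R,tcp_pos=p),*target(RK,0,0,110)))
```

```text
[0.41057812 0.32150896 0.19395449] (array([-0.1968,  0.0182, -0.094 ]), array([24.94, 19.35,  5.33]), np.float64(12.5), np.float64(32.01))
```

Request:
arm_command(deltas=[[-0.03, 0.003, -0.014, 3.8, 2.9, 0.8, -1], [-0.06, 0.005, -0.028, 7.6, 5.8, 1.6, -1], [-0.09, 0.008, -0.042, 11.4, 8.8, 2.4, -1], [-0.12, 0.011, -0.056, 15.2, 11.8, 3.2, -1], [-0.15, 0.014, -0.07, 18.8, 14.6, 4.0, -1], [-0.175, 0.016, -0.083, 22, 17.1, 4.7, -1], [-0.19, 0.018, -0.091, 24.2, 18.8, 5.2, -1], [-0.197, 0.018, -0.094, 24.9, 19.4, 5.3, -1]])

```text
time_s: 1.53
tcp_pos: [0.5839, 0.077, 0.1838]
ee_rot: [[0.984, -0.163, -0.071], [-0.178, -0.906, -0.383], [-0.002, 0.39, -0.921]]
wrist_force: [-0.6, 0.3, -0.4]
gripper_width: 0.999
gripper_force: 0.0
```

Request:
arm_command(deltas=[[0, 0, 0, 0, 0, 0, -1], [0, 0, 0, 0, 0, 0, -1], [0, 0, 0, 0, 0, 0, -1]])

```text
time_s: 1.78
tcp_pos: [0.583, 0.0801, 0.1846]
ee_rot: [[0.984, -0.163, -0.069], [-0.177, -0.907, -0.382], [-0.0, 0.388, -0.922]]
wrist_force: [0.1, 0.8, 0.4]
gripper_width: 1.001
gripper_force: 0.0
```

Run:
```python
from h import *
from station import *
s=sense();print(s["joints"].round(1),s["tcp_pos"],s["wrist_force"]);print(delta(s,*target(RK,0,0,110)))
c=capture("wrist");cv2.imwrite("pics/w1.png",c["pixels"])
import pickle;pickle.dump(c,open("w1.pkl","wb"))
```

```text
[ 32.4  25.2  -7.7  17.3 -73.8  40.1] [0.58297771 0.08006268 0.18458335] [0.11516272 0.75726778 0.35973518]
(array([-0.0016,  0.0007, -0.0004]), array([1.71, 1.41, 0.73]), np.float64(0.1), np.float64(2.33))
```

View pics/w1.png

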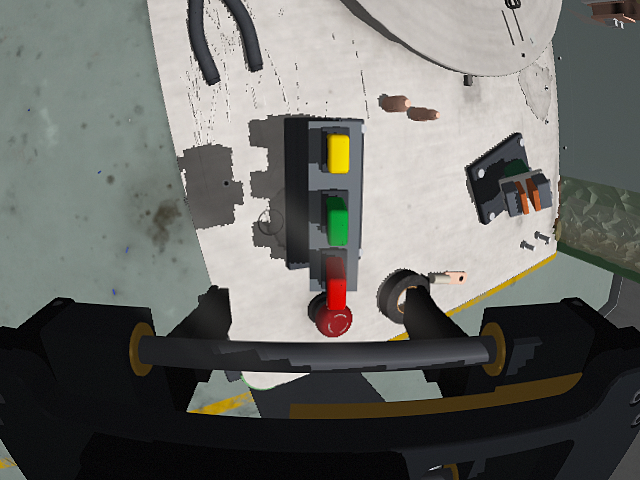

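Green handle is at about (337,220) in the wrist view, with the fingers at the bottom. Next I'll overlay the model on an enlarged crop.

```bash
cat >> h.py <<'E'
def fish(c,P):
    f=240/np.tan(np.radians(c["fovy"])/2)
    R=cv2.Rodrigues(np.array(c["rvec"]))[0];q=np.atleast_2d(P)@R.T+np.array(c["tvec"]).ravel()
    r=np.hypot(q[:,0],q[:,1]);th=np.arctan2(r,q[:,2])
    return np.c_[c["cx"]+f*th*q[:,0]/r,c["cy"]+f*th*q[:,1]/r]
def box(x,y,z0,z1): return np.array([[a,b,c] for c in (z0,z1) for a,b in ((-x,-y),(x,-y),(x,y),(-x,y))])/1e3
def draw(img,U,k,o,col):
    U=((U-o+.5)*k-.5)
    for i in range(4):
        for a,b in ((i,(i+1)%4),(i+4,(i+1)%4+4),(i,i+4)):
            cv2.line(img,tuple(U[a].round().astype(int).tolist()),tuple(U[b].round().astype(int).tolist()),col,1)
E
python3 - <<'E'
from h import *
import pickle;c=pickle.load(open("w1.pkl","rb"))
o=np.array([260,100]);k=4
im=cv2.resize(c["pixels"][100:250,260:460],None,fx=k,fy=k,interpolation=cv2.INTER_CUBIC)
w=lambda B:RK["p"]+B@RK["R"].T
draw(im,fish(c,w(box(21,72.5,-1,0))),k,o,(255,0,0))
for yo in (-50,0): draw(im,fish(c,w(box(7,13,5,55)+[0,yo/1e3,0])),k,o,(255,0,255))
print(im.shape,fish(c,w(box(7,13,5,55))).round(1).tolist(),c["cx"],c["cy"],c["fovy"]);cv2.imwrite("pics/w1o.png",im)
E
```

```text
(600, 800, 3) [[343.5, 198.0], [326.0, 197.9], [325.8, 229.3], [343.0, 229.3], [348.6, 212.3], [327.6, 212.2], [327.3, 249.1], [347.7, 249.1]] 316.98201878106926 243.19397157485562 65.70646984690485
```

View pics/w1o.png

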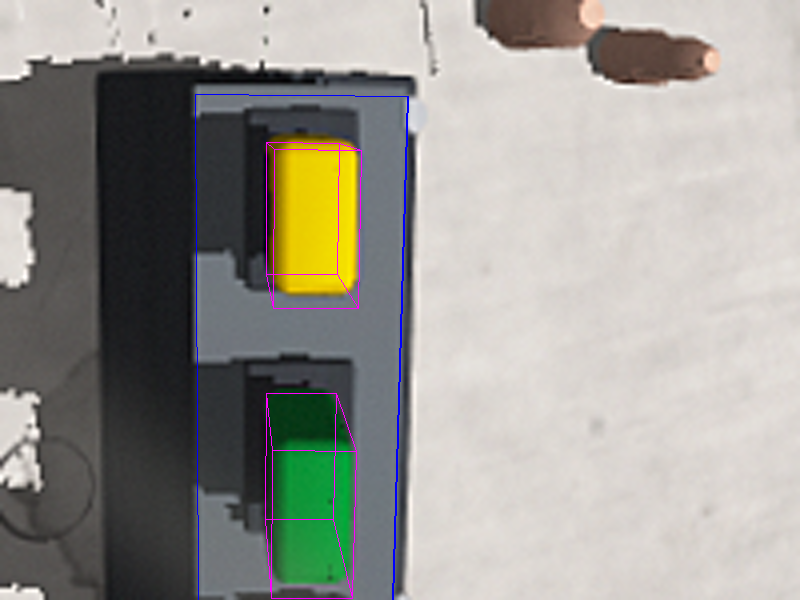

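```bash
sed -i 's/\[.5894,.0193,.082\]/[.5914,.0189,.082]/' h.py
python3 - <<'E'
from h import *
from station import *
s=sense();print(delta(s,*target(RK,0,0,110)))
E
```

```text
(array([-0.0019, -0.0001,  0.0004]), array([1.93, 1.46, 0.78]), np.float64(0.1), np.float64(2.54))
```

Request:
arm_command(deltas=[[0, 0, 0, 1, 0.7, 0.4, -1], [0, 0, 0, 1.9, 1.4, 0.8, -1], [0, 0, 0, 1.93, 1.46, 1.5, -1], [0, 0, 0, 1.93, 1.46, 3.0, -1], [0, 0, 0, 1.93, 1.46, 4.5, -0.5], [0, 0, 0, 1.93, 1.46, 5.5, -0.3], [0, 0, 0, 1.93, 1.46, 5.8, -0.3], [0, 0, 0, 1.93, 1.46, 5.8, -0.3]])

```text
time_s: 2.5
tcp_pos: [0.5954, 0.0412, 0.136]
ee_rot: [[0.984, -0.162, -0.07], [-0.177, -0.907, -0.383], [-0.002, 0.389, -0.921]]
wrist_force: [0.4, -0.2, -0.4]
gripper_width: 0.783
gripper_force: 0.0
```

Run:
```python
from h import *
from station import *
s=sense();print(s["joints"].round(1),s["wrist_force"],s["gripper_width"],delta(s,*target(RK,0,0,30)))
```

```text
[ 28.6  27.7 -11.7  19.2 -66.7  41.1] [ 0.35295818 -0.20981253 -0.40986188] 0.7826214162592836 (array([-0.0003,  0.0016,  0.0004]), array([ 0.01, -0.02,  2.86]), np.float64(0.1), np.float64(2.86))
```

Request:
arm_command(deltas=[[0, 0, 0, 0, 0, 1, -0.3], [0, 0, 0, 0, 0, 2, -0.3], [0, 0, 0, 0, 0, 2.7, -0.3], [0, 0, 0, 0, 0, 2.86, -0.3], [0, 0, 0, 0, 0, 2.86, 0.2], [0, 0, 0, 0, 0, 2.86, 1], [0, 0, 0, 0, 0, 2.86, 1], [0, 0, 0, 0, 0, 2.86, 1]])

```text
time_s: 3.17
tcp_pos: [0.5943, 0.031, 0.1109]
ee_rot: [[0.984, -0.163, -0.067], [-0.176, -0.907, -0.381], [0.001, 0.387, -0.922]]
wrist_force: [0.2, -0.4, 0.6]
gripper_width: 0.433
gripper_force: 0.0
```

Request:
arm_command(deltas=[[0, 0, 0, 0, 0, 0, 1], [0, 0, 0, 0, 0, 0, 1], [0, 0, 0, 0, 0, 0, 1], [0, 0, 0, 0, 0, 0, 1]])

```text
time_s: 3.5
tcp_pos: [0.594, 0.0309, 0.1106]
ee_rot: [[0.984, -0.163, -0.068], [-0.176, -0.907, -0.382], [0.0, 0.388, -0.922]]
wrist_force: [-0.9, 0.8, -0.2]
gripper_width: 0.152
gripper_force: 30.0
```

Request:
arm_command(deltas=[[0, 0, 0, 0, 0, -0.5, 1], [0, 0, 0, 0, 0, -1.5, 1], [0, 0, 0, 0, 0, -3, 1], [0, 0, 0, 0, 0, -4.5, 1], [0, 0, 0, 0, 0, -6, 1], [0, 0, 0, 0, 0, -7.5, 1], [0, 0, 0, 0, 0, -8.5, 1], [0, 0, 0, 0, 0, -8.5, 1]])

```text
time_s: 4.17
tcp_pos: [0.6014, 0.0647, 0.1917]
ee_rot: [[0.985, -0.163, -0.063], [-0.175, -0.908, -0.38], [0.005, 0.385, -0.923]]
wrist_force: [-0.1, 0.1, -0.5]
gripper_width: 0.156
gripper_force: 30.0
```

Request:
arm_command(deltas=[[0, 0, 0, 0, 0, 0, 1], [0, 0, 0, 0, 0, 0, 1]])

```text
time_s: 4.33
tcp_pos: [0.5991, 0.063, 0.1881]
ee_rot: [[0.984, -0.162, -0.07], [-0.177, -0.907, -0.382], [-0.002, 0.388, -0.921]]
wrist_force: [-0.3, -0.4, -0.7]
gripper_width: 0.155
gripper_force: 30.0
```

Run:
```python
from h import *
from station import *
s=sense();print(s["joints"].round(1),s["tcp_pos"],s["wrist_force"],s["gripper_width"],delta(s,*target(RK,0,0,30)))
print("to gap +140",delta(s,*target(GP,0,0,140)),target(GP,0,0,140)[0])
```

```text
[ 30.3  26.   -6.   17.8 -74.1  42.2] [0.59911985 0.06297209 0.18810254] [-0.32971091 -0.39606293 -0.71576474] 0.15499391631925413 (array([-0.0011,  0.0015,  0.0003]), array([ 0.03, -0.  ,  8.52]), np.float64(0.1), np.float64(8.52))
to gap +140 (array([-0.2956,  0.2538, -0.4116]), array([-5.2 , 21.76,  8.75]), np.float64(32.5), np.float64(24.02)) [ 0.50651075 -0.15864245  0.19207791]
```

Request:
arm_command(deltas=[[0, 0, 0, 0, 0.7, -0.5, 1], [0, 0, 0, -0.2, 2, -0.8, 1], [-0.03, 0.025, -0.04, -0.8, 4.5, -0.5, 1], [-0.07, 0.06, -0.1, -1.6, 7.5, 0.8, 1], [-0.11, 0.095, -0.155, -2.4, 10.5, 2.3, 1], [-0.15, 0.13, -0.21, -3.2, 13.5, 4, 1], [-0.19, 0.165, -0.265, -4, 16.5, 5.8, 1], [-0.23, 0.2, -0.32, -4.6, 18.7, 7.2, 1]])

```text
time_s: 5.0
tcp_pos: [0.5169, -0.1282, 0.1953]
ee_rot: [[0.98, 0.151, 0.13], [0.199, -0.79, -0.58], [0.015, 0.594, -0.804]]
wrist_force: [0.5, -0.5, -0.7]
gripper_width: 0.157
gripper_force: 30.0
```

Request:
arm_command(deltas=[[0, 0, 0, 0, 0, 0, 1], [0, 0, 0, 0, 0, 0, 1], [0, 0, 0, 0, 0, 0, 1]])

```text
time_s: 5.25
tcp_pos: [0.5198, -0.1261, 0.1962]
ee_rot: [[0.98, 0.147, 0.131], [0.197, -0.792, -0.578], [0.019, 0.592, -0.806]]
wrist_force: [-0.2, -0.8, -1.3]
gripper_width: 0.153
gripper_force: 30.0
```

Run:
```python
from h import *
from station import *
s=sense();print(s["joints"].round(1),s["tcp_pos"],s["wrist_force"])
print("to gap +140",delta(s,*target(GP,0,0,140)))
```

```text
[ 20.6  11.7 -39.5  46.  -54.7  47.6] [ 0.51980229 -0.12608997  0.19624083] [-0.24428069 -0.75682064 -1.29348904]
to gap +140 (array([-0.065 ,  0.0508, -0.0949]), array([-1.95,  2.14,  2.04]), np.float64(7.2), np.float64(3.54))
```

Request:
arm_command(deltas=[[-0.02, 0.015, -0.03, -0.6, 0.7, 0.6, 1], [-0.04, 0.035, -0.065, -1.3, 1.4, 1.3, 1], [-0.06, 0.048, -0.09, -1.8, 2.0, 1.9, 1], [-0.065, 0.051, -0.095, -1.95, 2.14, 2.04, 1], [-0.065, 0.051, -0.095, -1.95, 2.14, 2.04, 1], [-0.065, 0.051, -0.095, -1.95, 2.14, 2.04, 1], [-0.065, 0.051, -0.095, -1.95, 2.14, 2.04, 1]])

```text
time_s: 5.83
tcp_pos: [0.5074, -0.1575, 0.1916]
ee_rot: [[0.954, 0.23, 0.193], [0.3, -0.73, -0.614], [-0.0, 0.644, -0.765]]
wrist_force: [0.7, 0.2, -1.0]
gripper_width: 0.156
gripper_force: 30.0
```

Run:
```python
from h import *
from station import *
import pickle
s=sense();print(s["joints"].round(1),s["tcp_pos"],s["wrist_force"])
print("to gap +105",delta(s,*target(GP,0,0,105)))
tiles=[]
S,T=capture("side"),capture("top");Wc=capture("wrist");pickle.dump((S,T,Wc),open("g1.pkl","wb"))
R=np.array(s["ee_rot"]);gR=np.c_[-R[:,1],R[:,0],-R[:,2]];gp=s["tcp_pos"]+R@[0,0,.09]
gw=lambda B:gp+B@gR.T
w=lambda B:GP["p"]+B@GP["R"].T
k=5
for n,c,f in (("S",S,proj),("T",T,proj),("W",Wc,fish)):
    o=f(c,GP["p"][None])[0].round().astype(int)-[26,30] if n!="T" else f(c,GP["p"][None])[0].round().astype(int)-[26,30]
    im=cv2.resize(c["pixels"][o[1]:o[1]+60,o[0]:o[0]+53],None,fx=k,fy=k,interpolation=cv2.INTER_CUBIC)
    im2=im.copy()
    draw(im2,f(c,w(box(4,15,-2,0))),k,o,(255,0,255));draw(im2,f(c,gw(box(2,9,5,60))),k,o,(0,255,0))
    print(n,o); tiles.append(np.vstack([im,im2]))
cv2.imwrite("pics/g1.png",np.hstack(tiles))
```

```text
[ 16.4   9.6 -47.1  57.5 -49.7  46. ] [ 0.50744116 -0.15754249  0.19164509] [ 0.73226109  0.17083551 -0.95217941]
to gap +105 (array([-0.0003, -0.0005,  0.0012]), array([-0.12,  0.09,  3.52]), np.float64(0.1), np.float64(3.52))
S [380 183]
T [378 230]
W [292 196]
```

View pics/g1.png

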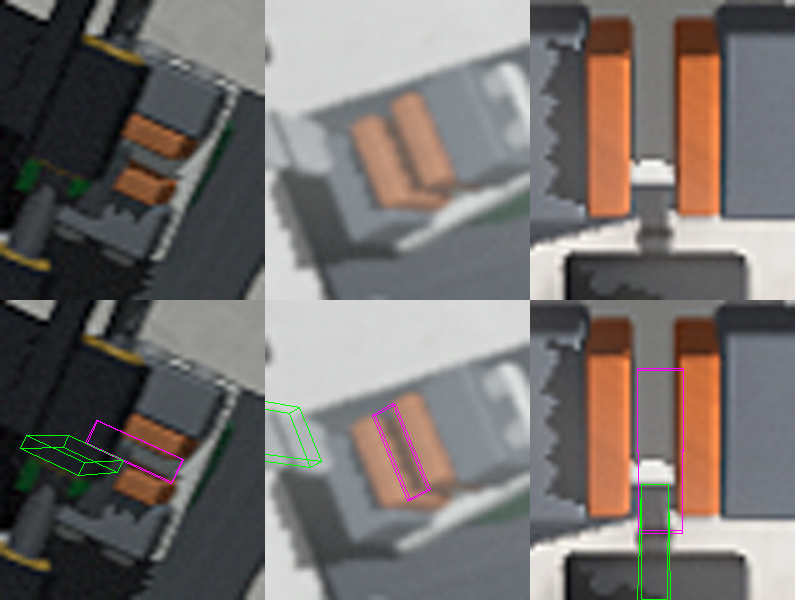

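The wrist view shows the gap from directly above, with inner edges at tile x 632 and 676 and jaw tops at y 350–515. The blade matches its model at x 640–668. The gap is about 1 mm to the left and 3 mm up from my model, so I'll refit it.

Run:
```python
from h import *
from station import *
import pickle
S,T,Wc=pickle.load(open("g1.pkl","rb"))
U=(np.array([[632,350],[676,350],[632,515],[676,515]])-[530,300]+.5)/5-.5+[292,196]
C=np.array([[4,-15,0],[-4,-15,0],[4,15,0],[-4,15,0]])/1e3
m=fish(Wc,GP["p"]+C@GP["R"].T);print(((m-[292,196])*5+[530,300]).round())
# map model corners by image position
o=lambda P:P[np.lexsort((P[:,0],P[:,1].round(-1)))]
def f(v): return np.r_[(o(fish(Wc,GP["p"]+GP["R"]@[v[0],v[1],v[2]]+C@(frame(1.8747+v[3],.7)).T))-U).ravel(),v[2]*300]
r=least_squares(f,[0,0,0,0]);print(r.x,r.fun.round(2),"new p",GP["p"]+GP["R"]@np.r_[r.x[:2],0])
```

```text
[[635. 368.]
 [681. 368.]
 [636. 531.]
 [680. 531.]]
[ 1.05905696e-03 -3.58946290e-03  2.28144462e-04 -5.15277745e-05] [-0.14  0.12  0.2   0.14 -0.09 -0.14  0.03 -0.13  0.07] new p [ 0.53668258 -0.24285297  0.08431774]
```

```bash
sed -i 's/\[.5335,-.2447,.085\]/[.5365,-.2423,.085]/' h.py
python3 - <<'E'
from h import *
from station import *
s=sense();print(delta(s,*target(GP,0,0,97)))
E
```

```text
(array([-0.0002,  0.0003,  0.0021]), array([0.31, 0.01, 4.2 ]), np.float64(0.1), np.float64(4.21))
```

Request:
arm_command(deltas=[[0, 0, 0, 0.2, 0.01, 0.5, 1], [0, 0, 0.001, 0.31, 0.01, 1.3, 1], [0, 0, 0.002, 0.31, 0.01, 2.3, 1], [0, 0, 0.002, 0.31, 0.01, 3.3, 1], [0, 0, 0.002, 0.31, 0.01, 4, 1], [0, 0, 0.002, 0.31, 0.01, 4.2, 1], [0, 0, 0.002, 0.31, 0.01, 4.2, 1], [0, 0, 0.002, 0.31, 0.01, 4.2, 1]])

```text
time_s: 6.65
tcp_pos: [0.5171, -0.1834, 0.159]
ee_rot: [[0.954, 0.229, 0.192], [0.299, -0.73, -0.615], [-0.001, 0.644, -0.765]]
wrist_force: [-0.3, -0.8, -0.2]
gripper_width: 0.155
gripper_force: 30.0
```

Run:
```python
from h import *
from station import *
s=sense();print(s["joints"].round(1),s["wrist_force"]);print("to 97/62",delta(s,*target(GP,0,0,97)))
c=capture("wrist");T=capture("top")
R=np.array(s["ee_rot"]);gR=np.c_[-R[:,1],R[:,0],-R[:,2]];gp=s["tcp_pos"]+R@[0,0,.09]
gw=lambda B:gp+B@gR.T
w=lambda B:GP["p"]+B@GP["R"].T
k=6;tiles=[]
for f,c in ((fish,c),(proj,T)):
    o=f(c,GP["p"][None])[0].round().astype(int)-[33,25]
    im=cv2.resize(c["pixels"][o[1]:o[1]+50,o[0]:o[0]+66],None,fx=k,fy=k,interpolation=cv2.INTER_CUBIC);im2=im.copy()
    draw(im2,f(c,w(box(4,15,-2,0))),k,o,(255,0,255));draw(im2,f(c,gw(box(2,9,5,60))),k,o,(0,255,0))
    tiles.append(np.hstack([im,im2]))
cv2.imwrite("pics/g2.png",np.vstack(tiles))
```

```text
[ 10.2  12.8 -49.4  65.9 -44.5  41.4] [-0.30555461 -0.82629517 -0.16593202]
to 97/62 (array([-0.    ,  0.0013,  0.0002]), array([ 0.08, -0.02, -0.05]), np.float64(0.1), np.float64(0.1))
```

View pics/g2.png

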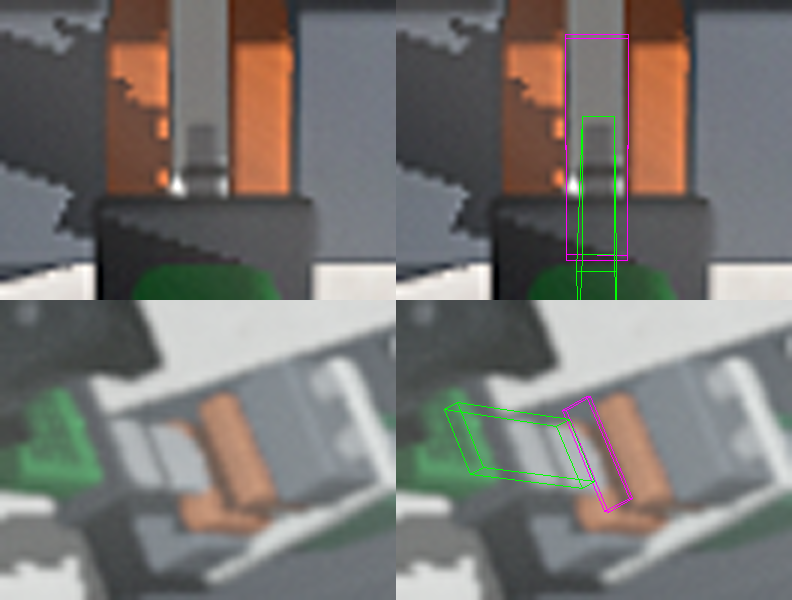

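Blade centre is at x≈202 and the gap centre at ≈200 in the wrist crop, so they are aligned. I'll insert gently.

Request:
arm_command(deltas=[[0, 0, 0, 0.07, -0.02, 0.2, 1], [0, 0, 0, 0.07, -0.02, 0.5, 1], [0, 0, 0, 0.07, -0.02, 0.8, 1], [0, 0, 0, 0.07, -0.02, 1.05, 1], [0, 0, 0, 0.07, -0.02, 1.2, 1], [0, 0, 0, 0.07, -0.02, 1.35, 1], [0, 0, 0, 0.07, -0.02, 1.5, 1], [0, 0, 0, 0.07, -0.02, 1.5, 1]])

```text
time_s: 7.42
tcp_pos: [0.5203, -0.1924, 0.147]
ee_rot: [[0.954, 0.229, 0.191], [0.298, -0.73, -0.615], [-0.002, 0.644, -0.765]]
wrist_force: [0.4, 0.1, -0.3]
gripper_width: 0.156
gripper_force: 30.0
```

Run:
```python
from h import *
from station import *
s=sense();print(s["wrist_force"],s["moment"],s["gripper_width"]);print("to 64",delta(s,*target(GP,0,0,64)))
```

```text
[ 0.44568154  0.10285988 -0.28034765] [1.31460605 0.45458803 0.03494769] 0.1555292427312433
to 64 (array([-0.0001,  0.0018,  0.0004]), array([0.06, 0.01, 1.72]), np.float64(0.1), np.float64(1.72))
```

Request:
arm_command(deltas=[[0, 0, 0, 0.03, 0, 0.2, 1], [0, 0, 0, 0.05, 0, 0.5, 1], [0, 0, 0, 0.05, 0, 0.8, 1], [0, 0, 0, 0.05, 0, 1.1, 1], [0, 0, 0, 0.05, 0, 1.35, 1], [0, 0, 0, 0.05, 0, 1.55, 1], [0, 0, 0, 0.05, 0, 1.7, 1], [0, 0, 0, 0.05, 0, 1.7, 1]])

```text
time_s: 8.08
tcp_pos: [0.524, -0.2028, 0.134]
ee_rot: [[0.954, 0.229, 0.191], [0.298, -0.73, -0.615], [-0.002, 0.644, -0.765]]
wrist_force: [0.3, -0.6, -1.0]
gripper_width: 0.154
gripper_force: 30.0
```

Run:
```python
from h import *
from station import *
s=sense();print(s["wrist_force"],s["moment"],s["gripper_width"]);print("to 64",delta(s,*target(GP,0,0,64)))
c=capture("side");T=capture("top");k=6;tiles=[]
for c in (c,T):
    o=proj(c,GP["p"][None])[0].round().astype(int)-[33,40]
    tiles.append(cv2.resize(c["pixels"][o[1]:o[1]+66,o[0]:o[0]+66],None,fx=k,fy=k,interpolation=cv2.INTER_CUBIC))
cv2.imwrite("pics/g3.png",np.hstack(tiles))
```

```text
[ 0.2785693  -0.55681958 -0.98837909] [1.33914248 0.40615112 0.02926766] 0.15364505773209636
to 64 (array([-0.0002,  0.002 ,  0.0005]), array([0.02, 0.02, 0.01]), np.float64(0.1), np.float64(0.03))
```

View pics/g3.png

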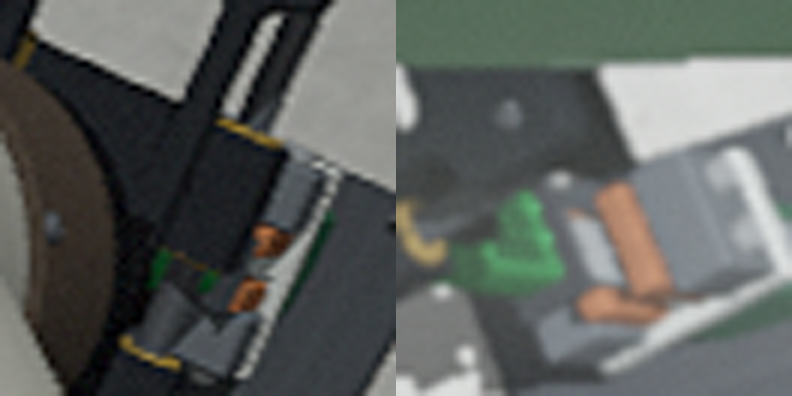

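The top view shows the blade inside the gap at (598,250), and wrist force is about 1 N. I'll hold here.

Request:
arm_command(deltas=[[0, 0, 0, 0, 0, 0, 1], [0, 0, 0, 0, 0, 0, 1], [0, 0, 0, 0, 0, 0, 1], [0, 0, 0, 0, 0, 0, 1], [0, 0, 0, 0, 0, 0, 1], [0, 0, 0, 0, 0, 0, 1], [0, 0, 0, 0, 0, 0, 1], [0, 0, 0, 0, 0, 0, 1]])

```text
time_s: 8.85
tcp_pos: [0.5242, -0.2025, 0.1343]
ee_rot: [[0.954, 0.229, 0.192], [0.299, -0.73, -0.615], [-0.001, 0.644, -0.765]]
wrist_force: [0.7, 0.3, -0.0]
gripper_width: 0.157
gripper_force: 30.0
```

Request:
arm_command(deltas=[[0, 0, 0, 0, 0, 0.05, 1], [0, 0, 0, 0, 0, 0.1, 1], [0, 0, 0, 0, 0, 0.1, 1], [0, 0, 0, 0, 0, 0.1, 1], [0, 0, 0, 0, 0, 0.1, 1], [0, 0, 0, 0, 0, 0.1, 1], [0, 0, 0, 0, 0, 0.1, 1], [0, 0, 0, 0, 0, 0.1, 1]])

```text
time_s: 9.52
tcp_pos: [0.5243, -0.2031, 0.1335]
ee_rot: [[0.954, 0.229, 0.192], [0.299, -0.73, -0.615], [-0.001, 0.644, -0.765]]
wrist_force: [0.1, 0.1, -1.4]
gripper_width: 0.153
gripper_force: 30.0
```

Request:
arm_command(deltas=[[0, 0, 0, 0, 0, 0, 1], [0, 0, 0, 0, 0, 0, 1], [0, 0, 0, 0, 0, 0, 1], [0, 0, 0, 0, 0, 0, 1], [0, 0, 0, 0, 0, 0, 1], [0, 0, 0, 0, 0, 0, 1], [0, 0, 0, 0, 0, 0, 1], [0, 0, 0, 0, 0, 0, 1]])

```text
time_s: 10.18
tcp_pos: [0.5244, -0.2031, 0.1335]
ee_rot: [[0.954, 0.229, 0.192], [0.299, -0.73, -0.615], [-0.001, 0.644, -0.765]]
wrist_force: [0.2, 0.1, 0.1]
gripper_width: 0.156
gripper_force: 30.0
```

Request:
arm_command(deltas=[[0, 0, 0, 0, 0, -0.4, 1], [0, 0, 0, 0, 0, -1.2, 1], [0, 0, 0, 0, 0, -2.2, 1], [0, 0, 0, 0, 0, -3.5, 1], [0, 0, 0, 0, 0, -5, 1], [0, 0, 0, 0, 0, -6.5, 1], [0, 0, 0, 0, 0, -7.5, 1], [0, 0, 0, 0, 0, -7.7, 1]])

```text
time_s: 10.85
tcp_pos: [0.5105, -0.1543, 0.194]
ee_rot: [[0.954, 0.229, 0.195], [0.3, -0.73, -0.614], [0.002, 0.644, -0.765]]
wrist_force: [0.4, -0.0, -0.8]
gripper_width: 0.152
gripper_force: 30.0
```

Request:
arm_command(deltas=[[0, 0, 0, 0, 0, 0, 1], [0, 0, 0, 0, 0, 0, 1], [0, 0, 0, 0, 0, 0, 1]])

```text
time_s: 11.1
tcp_pos: [0.5091, -0.1562, 0.1918]
ee_rot: [[0.955, 0.23, 0.19], [0.298, -0.73, -0.615], [-0.003, 0.644, -0.765]]
wrist_force: [-0.0, 0.1, -0.6]
gripper_width: 0.157
gripper_force: 30.0
```

Run:
```python
from h import *
from station import *
s=sense();print(s["joints"].round(1),s["wrist_force"],s["gripper_width"])
R=target(RK,0,0,0)[1]
for l in (.088,.13):
  p=np.array([.594,.0309,.1106])-R[:,2]*l
  print(l,p,delta(s,p,R))
```

```text
[ 16.6   9.9 -46.7  57.1 -50.1  46.2] [-0.02854278  0.07435515 -0.62088137] 0.1570282619180292
0.088 [0.6000507  0.06463041 0.19165337] (array([ 0.2947, -0.2497,  0.4123]), array([ 15.27, -14.04, -11.85]), np.float64(32.4), np.float64(23.89))
0.13 [0.60293853 0.08072902 0.23033793] (array([ 0.2947, -0.2497,  0.4123]), array([ 16.01, -12.65, -15.75]), np.float64(32.4), np.float64(25.78))
```

Request:
arm_command(deltas=[[0, 0, 0, 0.6, -0.6, -1, 1], [0.03, -0.025, 0.04, 2, -1.8, -3, 1], [0.07, -0.06, 0.1, 4, -3.5, -5.3, 1], [0.11, -0.095, 0.155, 6.3, -5.2, -7.5, 1], [0.15, -0.13, 0.21, 8.6, -7, -9.8, 1], [0.19, -0.16, 0.265, 11, -8.8, -11.8, 1], [0.23, -0.195, 0.32, 13.2, -10.5, -13.6, 1], [0.265, -0.225, 0.37, 14.8, -11.8, -15, 1]])

```text
time_s: 11.77
tcp_pos: [0.5965, 0.0689, 0.2301]
ee_rot: [[0.991, -0.121, -0.049], [-0.13, -0.902, -0.412], [0.006, 0.415, -0.91]]
wrist_force: [0.8, -0.5, -0.5]
gripper_width: 0.153
gripper_force: 30.0
```

Request:
arm_command(deltas=[[0, 0, 0, 0, 0, 0, 1], [0, 0, 0, 0, 0, 0, 1], [0, 0, 0, 0, 0, 0, 1]])

```text
time_s: 12.02
tcp_pos: [0.5942, 0.0656, 0.2297]
ee_rot: [[0.992, -0.119, -0.05], [-0.129, -0.9, -0.415], [0.004, 0.418, -0.908]]
wrist_force: [-0.6, -0.7, -0.8]
gripper_width: 0.155
gripper_force: 30.0
```

```bash
cat > r.py <<'E'
from h import *
from station import *
import sys
s=sense();print(s["joints"].round(1),s["tcp_pos"],s["wrist_force"],s["gripper_width"])
R=target(RK,0,0,0)[1]
for l in map(float,sys.argv[1:]): print(l,delta(s,np.array([.594,.0309,.1106])-R[:,2]*l/1e3,R))
E
python3 r.py 85
```

```text
[ 31.7  23.8  -4.6  19.5 -78.3  44. ] [0.59423372 0.06563951 0.22971192] [-0.57705179 -0.68952427 -0.81460065] 0.1550243223784612
85.0 (array([ 0.0316, -0.0234,  0.0426]), array([ 0.57, -1.58,  3.77]), np.float64(3.3), np.float64(4.13))
```

Request:
arm_command(deltas=[[0.015, -0.011, 0.02, 0.28, -0.8, 0.8, 1], [0.0316, -0.0234, 0.0426, 0.57, -1.58, 1.6, 1], [0.0316, -0.0234, 0.0426, 0.57, -1.58, 2.7, 1], [0.0316, -0.0234, 0.0426, 0.57, -1.58, 3.6, 1], [0.0316, -0.0234, 0.0426, 0.57, -1.58, 3.77, 1], [0.0316, -0.0234, 0.0426, 0.57, -1.58, 3.77, 1], [0.0316, -0.0234, 0.0426, 0.57, -1.58, 3.77, 1], [0.0316, -0.0234, 0.0426, 0.57, -1.58, 3.77, 1]])

```text
time_s: 12.68
tcp_pos: [0.6011, 0.0648, 0.1907]
ee_rot: [[0.984, -0.163, -0.065], [-0.176, -0.908, -0.381], [0.004, 0.387, -0.922]]
wrist_force: [0.6, 0.1, 0.3]
gripper_width: 0.156
gripper_force: 30.0
```

```bash
python3 r.py 66 40
```

```text
[ 30.4  25.9  -5.8  17.9 -74.2  42.1] [0.60107301 0.06481659 0.19069925] [0.60560954 0.13577218 0.30278733] 0.15557400938276666
66.0 (array([-0.0028, -0.0037, -0.0004]), array([-0.11,  0.08,  2.13]), np.float64(0.3), np.float64(2.13))
40.0 (array([-0.0028, -0.0037, -0.0004]), array([-0.11,  0.08,  4.73]), np.float64(0.3), np.float64(4.73))
```

Request:
arm_command(deltas=[[-0.0028, -0.0037, 0, -0.11, 0.08, 0.7, 1], [-0.0028, -0.0037, 0, -0.11, 0.08, 1.4, 1], [-0.0028, -0.0037, 0, -0.11, 0.08, 2, 1], [-0.0028, -0.0037, 0, -0.11, 0.08, 2, 1], [-0.0028, -0.0037, 0, -0.11, 0.08, 2.6, 1], [-0.0028, -0.0037, 0, -0.11, 0.08, 3.3, 1], [-0.0028, -0.0037, 0, -0.11, 0.08, 4, 1], [-0.0028, -0.0037, 0, -0.11, 0.08, 4, 1]])

```text
time_s: 13.35
tcp_pos: [0.5957, 0.048, 0.1518]
ee_rot: [[0.984, -0.162, -0.073], [-0.178, -0.906, -0.385], [-0.004, 0.391, -0.92]]
wrist_force: [-0.9, -1.1, -1.1]
gripper_width: 0.156
gripper_force: 30.0
```

```bash
python3 r.py 0
```

```text
[ 29.2  27.1 -10.   18.7 -69.2  41.4] [0.59572766 0.04799141 0.15177689] [-0.91265944 -1.10018499 -1.08186563] 0.15622449883680636
0.0 (array([0.0022, 0.0043, 0.0001]), array([ 0.15, -0.04,  4.46]), np.float64(0.3), np.float64(4.46))
```

Request:
arm_command(deltas=[[0.001, 0.002, 0, 0.07, -0.02, 0.6, 1], [0.002, 0.004, 0, 0.1, -0.04, 1.3, 1], [0.002, 0.004, 0, 0.1, -0.04, 2, 1], [0.002, 0.004, 0, 0.1, -0.04, 2.7, 1], [0.002, 0.004, 0, 0.1, -0.04, 3.4, 1], [0.002, 0.004, 0, 0.1, -0.04, 4, 1], [0.002, 0.004, 0, 0.1, -0.04, 4.25, 1], [0.002, 0.004, 0, 0.1, -0.04, 4.3, 1]])

```text
time_s: 14.02
tcp_pos: [0.5946, 0.0322, 0.1131]
ee_rot: [[0.984, -0.163, -0.067], [-0.176, -0.907, -0.383], [0.002, 0.389, -0.921]]
wrist_force: [-0.3, -0.3, -0.0]
gripper_width: 0.158
gripper_force: 30.0
```

Request:
arm_command(deltas=[[0, 0, 0, 0, 0, 0, 1], [0, 0, 0, 0, 0, 0, 1]])

```text
time_s: 14.18
tcp_pos: [0.5953, 0.0328, 0.1141]
ee_rot: [[0.984, -0.163, -0.065], [-0.175, -0.907, -0.382], [0.003, 0.388, -0.922]]
wrist_force: [-0.7, 0.5, -0.8]
gripper_width: 0.155
gripper_force: 30.0
```

```bash
python3 r.py 0
```

```text
[ 27.9  28.5 -14.   20.1 -63.3  40.3] [0.59532964 0.0327888  0.114108  ] [-0.67925294  0.51883388 -0.78967261] 0.15470296634922276
0.0 (array([-0.0019, -0.0036, -0.0003]), array([-0.1 ,  0.06,  0.4 ]), np.float64(0.2), np.float64(0.42))
```

Now the last 4 mm, slowly, watching the force.

Request:
arm_command(deltas=[[-0.002, -0.003, 0, -0.1, 0.05, 0.15, 1], [-0.002, -0.003, 0, -0.1, 0.05, 0.25, 1], [-0.002, -0.003, 0, -0.1, 0.05, 0.33, 1], [-0.002, -0.003, 0, -0.1, 0.05, 0.38, 1], [-0.002, -0.003, 0, -0.1, 0.05, 0.4, 1], [-0.002, -0.003, 0, -0.1, 0.05, 0.4, 1], [-0.002, -0.003, 0, -0.1, 0.05, 0.4, 1]])

```text
time_s: 14.77
tcp_pos: [0.5938, 0.031, 0.1106]
ee_rot: [[0.984, -0.163, -0.069], [-0.177, -0.906, -0.384], [0.0, 0.39, -0.921]]
wrist_force: [-1.2, 0.6, 0.8]
gripper_width: 0.155
gripper_force: 30.0
```

```bash
python3 r.py 0
```

```text
[ 27.8  28.7 -14.3  20.2 -63.   40.3] [0.59376004 0.03095332 0.11058692] [-1.15511986  0.59740838  0.7868665 ] 0.15464575923962728
0.0 (array([ 0.0004, -0.0003, -0.0002]), array([ 0.02,  0.  , -0.  ]), np.float64(0.0), np.float64(0.02))
```

Back at the home pose with no notable force. Opening partway, then retreating upward.

Request:
arm_command(deltas=[[0, 0, 0, 0, 0, 0, 0.2], [0, 0, 0, 0, 0, 0, -0.2], [0, 0, 0, 0, 0, 0, -0.2], [0, 0, 0, 0, 0, 0, -0.2], [0, 0, 0, 0, 0, 0, -0.2], [0, 0, 0, 0, 0, 0, -0.2]])

```text
time_s: 15.27
tcp_pos: [0.5937, 0.0307, 0.1102]
ee_rot: [[0.984, -0.163, -0.069], [-0.177, -0.906, -0.384], [-0.0, 0.39, -0.921]]
wrist_force: [0.9, 0.7, 0.2]
gripper_width: 0.518
gripper_force: 0.0
```

Request:
arm_command(deltas=[[0, 0, 0, 0, 0, -0.5, -0.2], [0, 0, 0, 0, 0, -1.5, -0.2], [0, 0, 0, 0, 0, -3, -0.2], [0, 0, 0, 0, 0, -4.5, -0.2], [0, 0, 0, 0, 0, -6, -0.2], [0, 0, 0, 0, 0, -7.5, -0.2], [0, 0, 0, 0, 0, -8.5, -0.2], [0, 0, 0, 0, 0, -8.5, -0.2]])

```text
time_s: 15.93
tcp_pos: [0.6012, 0.0649, 0.1915]
ee_rot: [[0.984, -0.164, -0.063], [-0.175, -0.907, -0.382], [0.005, 0.387, -0.922]]
wrist_force: [0.3, 0.9, 0.4]
gripper_width: 0.6
gripper_force: 0.0
```

Run:
```python
from h import *
from station import *
s=sense();print(s["tcp_pos"],s["gripper_width"],s["wrist_force"])
c=capture("wrist");cv2.imwrite("pics/w9.png",cv2.resize(c["pixels"][90:290,240:440],None,fx=3,fy=3,interpolation=cv2.INTER_CUBIC))
```

```text
[0.60119358 0.06489469 0.19149464] 0.6003366130180524 [0.29114791 0.91292696 0.36119976]
```

View pics/w9.png

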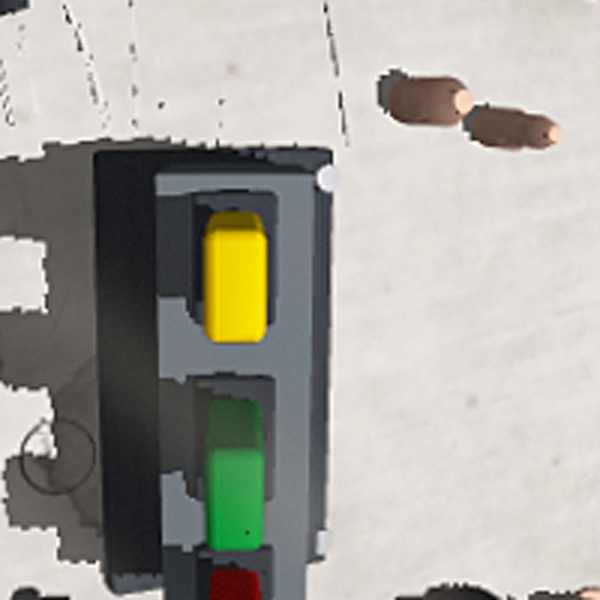

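The green gauge stands in the middle slot at (235,470), in line with yellow (235,275) and with its guard on the block. Red is still in its slot below. Handing in.

```bash
python3 -c "
from station import *
print(finish_job())"
```

```text
the job is handed in; nothing more can be done
None
```

I held the green gauge in the gap for about 2 s with its tip an estimated 26 mm deep (the black line was hidden, so the depth is calculated). I then stood it back in its slot and let go, yellow and red still in theirs, and handed the job in at about 16 s; no verdict came back.

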